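Turn the warming plate up to its long mark

ROBOT

A 6-joint arm with a two-finger parallel gripper is mounted at the origin on a cart in front of the work surface, level with it; the furniture and walls round the work are solid. World frame = base frame: x ahead of the robot, y to its left, z up, the work surface at z = 0. Lengths are in m, angles in degrees, forces in N, time in s.
With the tool pointing down it reaches from about 0.3 to 0.95 m from the base axis. Payload 3.1 kg.
Tool frame: the origin (TCP) lies on the mounting face of the last link; the fingertips stand 173 mm ahead of it and the grasp point (between the pads) lies 155 mm ahead of it; y points along the fingers, x is the direction in which the jaws open and shut, and the axes are right-handed (so a half turn about y gives the same grasp; the last joint's range is limited). The gripper opens to 85 mm and grips with 20 to 120 N. Pads are 22 mm wide; open, the fingers measure 114 mm over their backs; the gripper's body (76 mm by 85 mm) begins 54 mm behind the grasp point. The pads swing forward as they close: fully open they stand 13 mm farther back than shut.
Start: joints at [-79.624, 17.653, 93.61, -0, 68.738, -3.994], TCP at [0.155, -0.605, 0.405] pointing down, gripper open.
Joint ranges: [-175.34, 175.34], [-45.06, 112.39], [2.9, 150.54], [-68.45, 248.45], [3.09, 151.38], [-168.51, 168.51]. Speed limits (degrees/s): [159.86, 159.86, 180, 180, 180, 180].

INTERFACE

Orientations are given as [roll, pitch, yaw] about the fixed x, y, z axes, in that order (R = Rz(yaw) Ry(pitch) Rx(roll)).
In Python, from plant import manip, eoat, ik, sensors, vision, job_done, find_in, trace, mark_of gives the robot as it stands. Calls block until the motion is done:
- manip.move_pose(position, orientation): joint-space move of the TCP to a pose.
- manip.line_to(position, rot=None, vel=0.15, until_force=None): straight line of the TCP; rot=None keeps the orientation; vel is the mean speed in m/s. With until_force (N) it stops when the force on the tool has changed by that much, and returns True; else False.
- manip.move_joints(angles): joint-space move.
- eoat.open_jaws() and eoat.close(strength=None): open the fingers fully, or close them until they stop; strength is the grip in N (None keeps the last).
- manip.hold(seconds).
- ik(position, orientation): joint angles nearest the present ones, or None.
- sensors.read_state(): the state.
- vision.snapshot(name): name is "scene" or "side" or "wrist"; returns (picture, depth): 400x640x3 uint8, red, green, blue; 400x640 float32, m along the optical axis (not along the pixel's ray), 0 where there is no reading.
- vision.camera_info(name): a dict with "fx", "fy", "cx", "cy" (pixels), "R" (3x3) and "t" (3): a world point X has camera coordinates R X + t; the wrist camera has in their place "mount" (4x4, takes a point from camera to tool coordinates, whose origin is the TCP and whose axes are the tool frame's). Camera axes: x right, y down, z forward; pixel columns grow to the right and rows downward; lengths in m; the calibration is good to about 2 mm. A picture is of the moment at which its call begins: read the wrist's pose just before it. camera_info takes no time and is no camera call.
A pose or a line that the arm cannot do raises manip.Unreachable and nothing moves.
- job_done(): hands the job in, once; it reports no verdict.
Trained networks look in the newest picture that a camera, given by its name, has taken for a name from the list of things; names that differ only in an ending like _2 or _b are one class to them, and where a whole thing is asked for, a point or a joint stands for the part that bears it (a point fixed in the world has none). Each returns a list of dicts, best first, with "confidence" (0 to 1); they miss things now and then, are a little off and sometimes report something else, mostly with a low value. They report only what shows in the picture. A call takes as long as a camera call.
- find_in(camera, label): "point" ([x, y, z] in m, in the coordinates of the camera as it stood for that picture, good to about 4 mm: the middle of the surface that is visible of it).
- trace(camera, label): "pixels" (400x640 bool, what is visible of it).
- mark_of(camera, label): "point" ([x, y, z] in m, in the coordinates of the camera as it stood for that picture, good to about 4 mm: a listed point, or the origin of a listed thing).
The state is a dict: "clock": time; "joint_positions": joint angles; "joint_velocities": joint speeds; "joint_torque": joint torques, N m; "tool_pos": TCP position; "eef_rot": TCP orientation; "ft_force": force on the tool from outside, world axes, zero at the start; "ft_torque": the same for the moment, N m; "opening": finger opening in m.
Only numpy, scipy, OpenCV 4.12 (cv2) and the standard library are available. Lean on these libraries where they do the work, as an engineer would, in place of code of your own. Each camera call takes 0.05 s, during which the arm holds its last target. There are 200 camera calls.

TASK

Turn the big knurled dial of the warming plate clockwise with a fingertip pressed on its face until its white pointer line clicks in at the long tick mark. Leave the cups on the plate and the things round it where they stand, unlifted, and take the fingers off at the end.

Things in the scene. Friction and masses are not known exactly. Their poses are not given: they have to be found in the camera images.
- warming_plate: low aluminium counter-top warming plate, 180 (x) x 340 (y) x 40 mm high, fixed to the counter. Origin: centre of its underside. Its +y half is a dark heating zone (top 43 mm above the counter) with two small cups on it; its -y half is a flat control panel (40 mm high) with the dial
- dial_seat: sprung black dial, a disc 104 mm wide, 13.5 mm thick, too wide to pinch. Origin: centre of its flat top, on its axis, 60 mm above the counter, 90 mm to the plate's -y side; axes as the plate's, they do not turn. Pushed down it sinks at 1.5 N + 2 N per mm, at most 5 mm, and springs back. The face is grippy: pressed with 6 to 9 N anywhere 35 to 45 mm from the axis, a fingertip drags it round
- dial (a joint): angle of the dial in rad, growing as it turns clockwise seen from above. It clicks into a notch every 0.524 rad (30 deg): 0, 0.524, 1.047, 1.571, 2.094, 2.618 (stops just beyond the first and last). At 0 the pointer looks to the plate's +y; at 1.571 it stands at the long tick. Starts in one of the first three notches. About 0.04 N m takes it over a notch; let go, it snaps into the nearest notch
- pointer (a point): outer end of the white pointer line (26 x 3.5 mm, flat) on the dial's top face, 48 mm from the axis; moves with the dial
- target_tick (a point): middle of the long tick on the panel, 21 x 6 mm, the only long one of six, 70 mm from the dial's axis towards the plate's +x; the five others are 6 x 2 mm
- egg_cup: small metal cup, 67 mm wide, 42 mm high, loose on the heating zone; origin: centre of its underside
- flour_cup: small metal cup, 71 mm wide, 42 mm high, loose on the heating zone; origin: centre of its underside
- dial_timer: round red and white kitchen timer, 66 mm wide, 55 mm high, loose on the counter to the right; a bystander; origin: centre of its underside
- pepper_mill: wooden pepper mill, 58 mm wide, 170 mm high, loose on the counter to the right; a bystander; origin: centre of its underside
- spice_jar: spice jar with a black cap, 45 mm wide, 105 mm high, loose on the counter to the right; a bystander; origin: centre of its underside

How it is judged (in metres and radians):
On the way:
1. a finger is on the dial while the pointer is still short of the long tick (contact force between the fingers and dial_seat above 0.5 N and value of joint dial below 1.35 rad), for 0.05 s.
At the end, for the whole second after the job is handed in: the dial rests in the notch at the long tick (1.571 rad, within 0.1 rad); both cups are within 15 mm, the timer, mill and spice jar within 20 mm of where they stood (value of joint dial between 1.471 and 1.671 rad and velocity of joint dial between -0.1 and 0.1 rad/s and distance of each of egg_cup, flour_cup from where it was at the start of the episode below 0.015 m and distance of each of dial_timer, pepper_mill, spice_jar from where it was at the start of the episode below 0.02 m); the robot touches nothing.
It fails at once if a cup on the plate is lifted, carried or pushed away (distance of any of egg_cup, flour_cup from where it was at the start of the episode above 0.015 m).
It fails at once if the timer, pepper mill or spice jar is lifted, carried or knocked (distance of any of dial_timer, pepper_mill, spice_jar from where it was at the start of the episode above 0.02 m).
It also fails if it takes over 38 s, if anything falls off the work surface, if the arm or the gripper's body presses on something with over 40 N, if the wrist force passes 120 N, or if a joint passes its speed limit or range.

## Working session

There is one attempt and no reset: what is moved stays moved. The work goes in short steps, each a Python script; the robot and the scene stay as the last script left them, time stands still between calls to the robot, and variables do not carry over. Pictures are saved under pics/ and viewed, about 8 in all and at most 12, crops included, and the job is handed in when it is done.

```bash
mkdir -p pics; cat > h.py <<'E'
import numpy as np, cv2
from plant import *
from scipy.spatial.transform import Rotation as Ro
def cam(name):
    c=vision.camera_info(name)
    if 'mount' in c:
        s=sensors.read_state(); T=np.eye(4); T[:3,:3]=Ro.from_euler('xyz',s['eef_rot'],degrees=True).as_matrix(); T[:3,3]=s['tool_pos']
        W=T@np.array(c['mount']); c['R']=W[:3,:3].T; c['t']=-c['R']@W[:3,3]
    c['R']=np.array(c['R']);c['t']=np.array(c['t']);return c
def world(c,p): return c['R'].T@(np.array(p)-c['t'])
def proj(c,X): p=c['R']@np.array(X)+c['t']; return (c['fx']*p[0]/p[2]+c['cx'],c['fy']*p[1]/p[2]+c['cy'])
E
python3 - <<'E'
from h import *
ims=[]
for n in ['scene','side','wrist']:
    c=cam(n); im,d=vision.snapshot(n); 
    cv2.imwrite(f'pics/{n}0.png',im[:,:,::-1])
    for f,l in [(find_in,'warming_plate'),(mark_of,'warming_plate'),(mark_of,'dial_seat'),(mark_of,'pointer'),(mark_of,'target_tick'),(mark_of,'egg_cup'),(mark_of,'flour_cup'),(mark_of,'dial_timer'),(mark_of,'pepper_mill'),(mark_of,'spice_jar')]:
        for r in f(n,l)[:1]:
            print(n,f.__name__,l,round(r['confidence'],2),world(c,r['point']).round(4),np.round(proj(c,world(c,r['point']))))
print(sensors.read_state())
E
```

```text
scene call warming_plate 0.79 [0.4441 0.0443 0.0421] [294. 228.]
scene call warming_plate 0.87 [0.4935 0.0303 0.0021] [287. 233.]
scene call dial_seat 0.74 [ 0.4757 -0.0584  0.0562] [318. 206.]
scene call pointer 0.73 [ 0.5172 -0.045   0.0613] [304. 200.]
scene call target_tick 0.58 [ 0.5426 -0.0748  0.0329] [307. 203.]
scene call egg_cup 0.72 [0.5671 0.1437 0.0427] [231. 223.]
scene call flour_cup 0.77 [0.4625 0.0895 0.0454] [274. 231.]
scene call dial_timer 0.51 [ 4.055e-01 -3.807e-01 -3.000e-04] [419. 197.]
scene call spice_jar 0.55 [ 0.6175 -0.347   0.002 ] [359. 178.]
side call warming_plate 0.77 [0.4681 0.0487 0.0428] [299. 251.]
side call warming_plate 0.74 [ 0.5085 -0.4073 -0.0014] [365. 172.]
side call dial_seat 0.66 [ 0.4726 -0.0587  0.0633] [320. 219.]
side call pointer 0.8 [ 0.5234 -0.0425  0.0642] [301. 216.]
side call target_tick 0.82 [ 0.5416 -0.0705  0.0386] [301. 215.]
side call egg_cup 0.96 [0.565  0.1424 0.0366] [244. 262.]
side call flour_cup 0.79 [0.4631 0.0897 0.0411] [291. 263.]
side call dial_timer 0.64 [ 0.4046 -0.3761  0.0008] [390. 185.]
side call pepper_mill 0.73 [ 0.5106 -0.4076 -0.0014] [364. 171.]
side call spice_jar 0.94 [ 0.613  -0.3434 -0.0018] [329. 172.]
{'clock': 1.65, 'joint_positions': array([-7.96236740e+01,  1.76512008e+01,  9.36093822e+01, -8.21115761e-04,
        6.87387400e+01, -3.99410675e+00]), 'joint_velocities': array([ 0.01454843, -0.06541955,  0.0312248 , -0.00157114, -0.07210258,
        0.0854821 ]), 'joint_torque': array([-5.58384600e-04, -4.15272939e+01, -2.77071100e+01, -1.02438160e-04,
        8.36979252e-04, -8.25985978e-06]), 'tool_pos': array([ 0.15508505, -0.60545809,  0.4046936 ]), 'eef_rot': array([-9.00008105e+01, -6.22126385e-04, -7.56292694e+01]), 'ft_force': array([ 0.23467606, -0.79742459,  0.45273061]), 'ft_torque': array([0.01618128, 0.01332866, 0.00650688]), 'opening': 0.0854414031018644}
```

View pics/scene0.png

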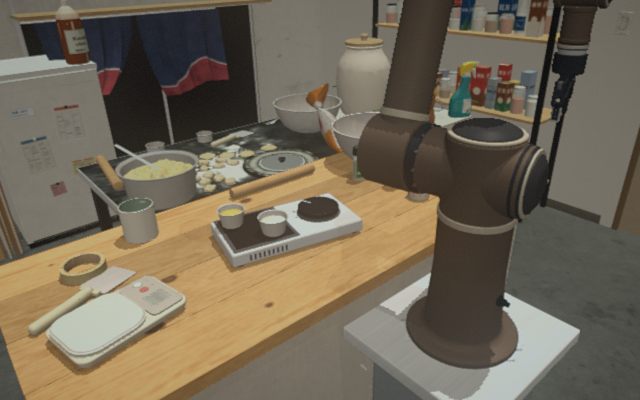

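The scene view shows the plate at about (287,233) with the cups on its left half and the dial at (318,206). The pointer is about 60° clockwise from +y, which would be notch 2. Next I move above the dial and look from close by.

```bash
python3 - <<'E'
from h import *
eoat.close()
def look(n,k):
    c=cam(n); im,d=vision.snapshot(n); cv2.imwrite(f'pics/{n}{k}.png',im[:,:,::-1])
    for l in ['dial_seat','pointer','target_tick','flour_cup','warming_plate']:
        for r in mark_of(n,l)[:1]:
            print(k,l,round(r['confidence'],2),world(c,r['point']).round(4),np.round(proj(c,world(c,r['point']))))
manip.move_pose([0.44,-0.12,0.41],[-90,0,-12]); look('wrist',1)
manip.line_to([0.47,-0.10,0.36],vel=0.2); look('wrist',2)
s=sensors.read_state();print(s['clock'],s['joint_positions'].round(1),s['ft_force'],s['opening'])
E
```

```text
1 dial_seat 0.62 [ 0.4797 -0.0545  0.0612] [343.  96.]
1 pointer 0.79 [ 0.5206 -0.0441  0.0608] [385.  75.]
1 target_tick 0.9 [ 0.5454 -0.071   0.044 ] [411.  99.]
1 warming_plate 0.57 [ 0.4919  0.0294 -0.0011] [335.  13.]
2 dial_seat 0.73 [ 0.4771 -0.0585  0.0649] [315. 135.]
2 pointer 0.97 [ 0.5204 -0.0431  0.0596] [365. 104.]
2 target_tick 0.75 [ 0.5438 -0.072   0.0396] [394. 132.]
2 flour_cup 0.43 [ 0.5241 -0.0445  0.0612] [370. 105.]
2 warming_plate 0.62 [4.936e-01 2.760e-02 2.000e-04] [314.  32.]
5.5 [-17.2   4.4 114.9  -0.   60.5  -5.2] [ 1.28378242 -0.46558714  0.2303257 ] -2.8462459880045862e-05
```

View pics/wrist2.png

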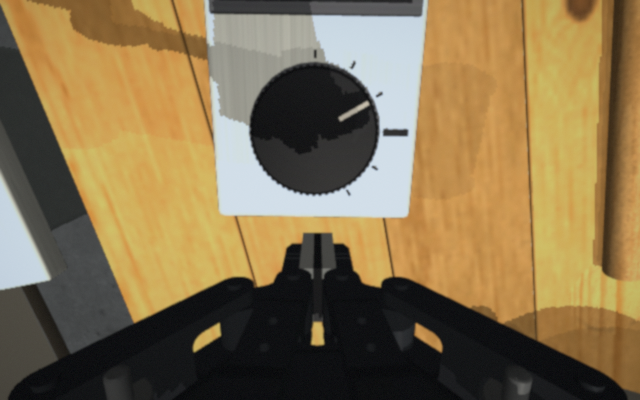

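The wrist view shows the pointer tip at (368,103), the dial centre at about (315,128) and the long tick at (396,132). That leaves one notch, 30° clockwise. I'll press on the dial's -y side, away from the cups.

```bash
cat > press.py <<'E'
from h import *
C=np.array([0.4765,-0.058]); r=0.040
def pose(a,z,yaw): return [C[0]+r*np.cos(np.radians(a)),C[1]+r*np.sin(np.radians(a)),z],[-90,0,yaw]
def fz(): return np.mean([ (manip.hold(0.03),sensors.read_state()['ft_force'])[1] for _ in range(5)],axis=0)
def turn(a0,da,target=7.5):
    yaw=0
    p,o=pose(a0,0.255,yaw); manip.move_pose(p,o); manip.hold(.3); f0=fz()
    p,o=pose(a0,0.225,yaw); hit=manip.line_to(p,vel=0.02,until_force=4); 
    z=sensors.read_state()['tool_pos'][2]; f=fz()-f0; print('hit',hit,'z',z,'tip',z-.173,f)
    if not hit: return
    for _ in range(4):
        e=target-f[2]
        if abs(e)<.6: break
        z-=np.clip(e/2*.8e-3,-.002,.002); p,_o=pose(a0,z,yaw); manip.line_to(p,vel=0.02); f=fz()-f0; print('z',z,f)
    n=8
    for i in range(1,n+1):
        p,o=pose(a0-da*i/n,z,yaw-da*i/n); manip.line_to(p,rot=o,vel=0.03)
        f=sensors.read_state()['ft_force']-f0; print(i,f.round(1))
        if f[2]>9: z+=.0005
        if f[2]<6: z-=.0004
    p,o=pose(a0-da,0.30,yaw-da); manip.line_to(p,vel=0.08)
def check(k):
    p,o=[0.47,-0.10,0.36],[-90,0,-12]; manip.move_pose(p,o)
    c=cam('wrist'); im,d=vision.snapshot('wrist'); cv2.imwrite(f'pics/w{k}.png',im[:,:,::-1])
    for l in ['pointer','target_tick']:
        for q in mark_of('wrist',l)[:1]:
            w=world(c,q['point']); print(l,w.round(4),'ang',np.degrees(np.arctan2(*(w[:2]-C)[::-1])))
    print(sensors.read_state()['clock'])
E
python3 - <<'E'
from press import *
turn(-85,32); check(3)
E
```

```text
hit True z 0.2314603226551145 tip 0.0584603226551145 [-0.37743318  0.16059792  4.26745083]
z 0.23016730298752475 [-0.97290165  0.01579386  6.06119123]
z 0.22959177947981146 [-1.05915139  0.20389131  6.95970345]
1 [0.1 1.  6.7]
2 [ 0.4 -0.4  6.3]
3 [-0.3 -0.5  5.9]
4 [ 0.6 -1.1  7.7]
5 [ 0.1 -1.6  6.6]
6 [ 0.1 -1.2  6.9]
7 [-1.5 -1.2  8.8]
8 [-1.7 -1.8  7.7]
pointer [ 0.5244 -0.0691  0.0579] ang -13.073891029951245
target_tick [ 0.5436 -0.0695  0.0394] ang -9.769128088169431
12.1667
```

View pics/w3.png

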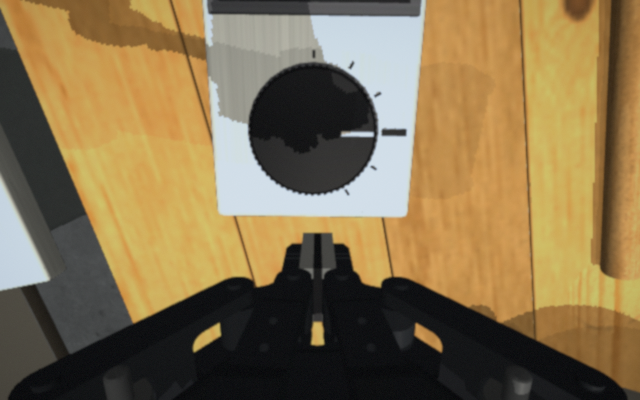

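The pointer, from (342,133) to (374,133), lies in line with the long tick at (395,132). The fingers are well clear, so I hand the job in.

```bash
python3 -c "
from plant import *
manip.hold(0.3); job_done()"
```

```text
the job is handed in; nothing more can be done
```

The dial is turned to the long tick, and I handed the job in at about 12.5 s of the 38 s allowed. The hand-in gives no verdict.

- **What I did:** The camera views showed the dial in the third notch (1.047 rad), one notch short. I closed the gripper and pressed a fingertip on the dial's -y side, about 40 mm from the axis, with 6 to 9 N (one momentary reading was 5.9 N). I then dragged it 32° clockwise and lifted off.
- **Last check:** From the wrist camera, the pointer lines up with the long tick. The measured angles were -13.1° for the pointer and -9.8° for the tick. That 3° difference is within the networks' accuracy of about 4 mm.
- **Not checked:** I did not measure the cups, timer, mill and spice jar again at the end. The fingers worked on the far side of the dial from the cups, and the forces showed no other contact while pressing.

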